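Find the concealed battery-door release on a face-down scale and open the door

ROBOT

A 7-joint arm with a two-finger parallel gripper is mounted at the origin on a cart in front of the work surface, level with it; the furniture and walls round the work are solid. World frame = base frame: x ahead of the robot, y to its left, z up, the work surface at z = 0. Lengths are in mm, angles in degrees, forces in N, time in s.
With the tool pointing down it reaches from about 400 to 850 mm from the base axis. Payload 4.5 kg.
Tool frame: the origin (TCP) lies between the finger pads; the fingertips stand 19 mm ahead of it and the grasp point (between the pads) is the TCP; z points along the fingers, x is the direction in which the jaws open and shut, and the axes are right-handed (so a half turn about z gives the same grasp; the last joint's range is limited). The gripper opens to 88 mm and grips with 3 to 60 N. Pads are 18 mm wide; open, the fingers measure 123 mm over their backs; the gripper's body (75 mm by 187 mm) begins 45 mm behind the grasp point.
Start: joints at [71.895, 39.483, -11.15, 89.685, 9.013, 51.709, -12.324], TCP at [214.223, -587.163, 257.743] pointing down, gripper open.
Joint ranges: [-172.22, 172.22], [-26.19, 119.32], [-84.43, 86.54], [7.71, 146.69], [-57.33, 237.33], [2.42, 119.75], [-152.13, 152.13]. Speed limits (degrees/s): [147.25, 147.25, 180, 180, 180, 180, 180].

INTERFACE

Orientations are given as a 3x3 rotation matrix whose columns are the frame's x, y, z axes.
In Python, from cell import monitor, capture, workorder gives the robot as it stands. The module is installed in compiled form; this text tells all that it offers.
- The arm moves only by the tool servo_tool, never from a script. Its argument "motion" is a list of rows, each an object of numbers: "x", "y", "z": the shift along the tool's x, y, z in mm; "spin": the turn about the tool's z in degrees; "gripper": the opening in per cent of the stroke, from 0 (shut) to 100 (fully open). A call has 1 to 10 rows; each row is the pose to reach, as a shift and turn from the pose commanded when the call began, along the tool's axes at that moment; what a row does not reach only later rows make up. A row lasts 1/10 s, in which the tool goes at most 50 mm and 8.59 degrees, less where a joint would pass 70% of its speed; a pose out of reach is approached as far as the arm can. A call with a gripper value outside its range is refused whole. The fingers move at their own pace and stop on an object; "grip_force" is the grip in N (left out, the last holds). Time passes only in rows, so rows that repeat a pose let the fingers close. It gives the time, the measured TCP pose, the force and the opening at its end, in the units of the state.
- monitor.read_state(): the state, without advancing time (a new reading comes with each control period).
- capture(name): name is "side" or "top" or "wrist"; returns a dict with "image" (420x560x3 uint8, red, green, blue), "fx", "fy", "cx", "cy" (pixels), "view" (4x4, takes a point from world to camera coordinates). Camera axes: x right, y down, z forward; pixel columns grow to the right and rows downward; lengths in mm; the calibration is good to about 2 mm. The wrist camera is an equidistant fisheye: a pixel r from the principal point sees the ray r / f radians off the axis. A picture is of the moment at which its call begins. There is no depth.
- workorder.close_job(): hands the job in, once; it reports no verdict.
The state is a dict: "t": time; "joint_positions": joint angles; "qvel": joint speeds; "joint_torque": joint torques, N m; "position": TCP position; "ee_rot": TCP orientation; "force": force on the tool from outside, world axes, zero at the start; "torque": the same for the moment, N m; "finger_gap": finger opening in mm.
Only numpy, scipy, OpenCV 4.12 (cv2) and the standard library are available. Lean on these libraries where they do the work, as an engineer would, in place of code of your own. Each camera call takes 0.05 s, during which the arm holds its last target. There are 200 camera calls.

TASK

The packing scale lies face down because its batteries are flat. With a closed fingertip feel gently over the three identical flush discs in front of its battery door for the one that gives, press that one in until the door springs up, then gently push the door over backwards until it lies fully open past upright and stays there. Only touch and push: do not pinch or lift anything, and leave the fresh battery pack, scissors, marker and gift box where they are.

Things in the scene. Friction and masses are not known exactly. Their poses are not given: they have to be found in the camera images.
- scale: light grey bench scale lying face down, fixed to the spot, 256 x 276 mm (its x, y); its flat underside panel faces up, 50 mm above the bench. Origin: centre of its outline at bench height; z up, x towards the door hinge (away from the robot, yawed by up to 0.3 rad), y along the row of discs. Four rubber feet stand 8 mm above the panel at x = +-104, y = +-114 mm, radius 14 mm
- disc_left (a point): centre of the top face, when unpressed, of the disc at scale x = -42, y = +70 mm. Three identical light grey discs, 44 mm across, lie in a row in front of the battery door, each 1 mm below the panel in a 46 mm hole (49 mm above the bench). Any one of the three may be the door release; the other two are rigid caps over screws. This point does not tell which
- disc_middle (a point): the same for the disc at scale x = -42, y = 0 mm
- disc_right (a point): the same for the disc at scale x = -42, y = -70 mm
- release (a joint): how far the release disc is pressed in: 0 at rest, 5.5 mm (0.0055) at its stop. It goes straight down on a spring: starts to give at 1.5 N, takes about 5 N to the stop, comes back up when let go. From about 3.5 mm in, the latch lets the door go. The screw caps do not move at all
- battery_door (a joint): opening angle of the battery door, rad: 0 shut and latched, pi/2 upright, 1.95 at its stop, leaning back over the far side of the scale. Once released, its damped spring raises it within about a second to between 0.7 and 1.0, where it stops. From there it turns stiffly and stays at any angle it is pushed to; about 1 to 3 N at the free edge moves it
- door_edge (a point): middle of the free edge of the battery door (the edge near the discs), on its outer face; moves with the door, 69.5 mm from the hinge line. The door is a light grey flap 68 mm (scale x) by 119 mm (scale y), 4 mm thick, flush in the panel when shut, centred on scale y = 0. It has no handle; pushing the raised free edge towards the hinge turns it over
- door_hinge (a point): middle of the hinge line of the battery door (its far edge), at panel height, 50 mm above the bench, at scale x = +75 mm; the line runs along the scale's y
- cell_pack: loose pack of four blue and brass round batteries on a card, 62 x 118 x 28 mm, lying to the right of the scale; origin at the centre of its underside
- scissors: loose red-handled scissors, 87 x 199 x 9 mm, flat on the bench farther right; origin at the centre of the underside
- marker: loose black and white marker pen, 17 x 135 x 16 mm, lying on the bench on the robot's side of the scale; origin at the centre of its underside
- gift_box: loose closed kraft gift box with a window showing gingerbread, 234 x 144 x 62 mm, standing to the left of the scale; origin at the centre of its underside

How it is judged (in metres and radians):
On the way:
1. the release disc is pressed in until the latch lets the door go (value of joint release above 0.0025 m and value of joint battery_door above 0.1 rad), for 0.02 s.
At the end, for the whole second after the job is handed in: the battery door stands still, open past upright at more than 1.65 rad; the release disc is let go (less than 1 mm in); the battery pack, scissors, marker and gift box are within 15 mm of where they were (value of joint battery_door above 1.65 rad and velocity of joint battery_door between -0.05 and 0.05 rad/s and value of joint release below 0.001 m and distance of each of cell_pack, scissors, marker, gift_box from where it was at the start of the episode below 0.015 m); the robot touches nothing.
It fails at once if the robot presses on something with more than 45 N (contact force between any of the arm, the fingers and anything else above 45 N).
It fails at once if the battery door is pinched or forced (more than 30 N between fingers and door) (contact force between the fingers and battery_door above 30 N).
It fails at once if a bystander is pushed away or lifted (distance of any of cell_pack, scissors, marker, gift_box from where it was at the start of the episode above 0.03 m).
It also fails if it takes over 58 s, if anything falls off the work surface, if the arm or the gripper's body presses on something with over 40 N, if the wrist force passes 120 N, or if a joint passes its speed limit or range.

## Working session

There is one attempt and no reset: what is moved stays moved. The work goes in short steps, Python scripts to look and compute and a tool call to move; the robot and the scene stay as the last step left them, time stands still between calls to the robot, and variables do not carry over. Pictures are saved under pics/ and viewed, about 8 in all and at most 12, crops included, and the job is handed in when it is done.

Besides the shell and the picture viewer there is one more tool, called after "Request:" by a JSON object that holds its "fn" and its "kwargs", one argument or row to a line. servo_tool: Moves the arm, as the interface text tells. Its arguments: {"type":"object","properties":{"motion":{"type":"array","items":{"type":"object","properties":{"x":{"type":"number"},"y":{"type":"number"},"z":{"type":"number"},"spin":{"type":"number"},"gripper":{"type":"number"}}}},"grip_force":{"type":"number"}},"required":["motion"]}

```bash
mkdir -p pics; cat > h.py <<'E'
import numpy as np,cv2,pickle
from cell import monitor,capture,workorder
def snap(cam,name):
    c=capture(cam); cv2.imwrite(f'pics/{name}.png',c['image'][:,:,::-1]); pickle.dump(c,open(f'pics/{name}.pkl','wb')); return c
def proj(c,p):
    q=np.asarray(c['view'])@np.r_[p,1]; return np.array([c['fx']*q[0]/q[2]+c['cx'],c['fy']*q[1]/q[2]+c['cy']])
def ray(c,uv,z):
    V=np.asarray(c['view']);R=V[:3,:3];o=-R.T@V[:3,3]
    d=R.T@np.array([(uv[0]-c['cx'])/c['fx'],(uv[1]-c['cy'])/c['fy'],1]); return o+d*(z-o[2])/d[2]
E
python3 - <<'E'
from h import *
c=snap('top','top1'); d=snap('side','side1')
print(c['fx'],c['view'],monitor.read_state())
cv2.imwrite('pics/both1.png',cv2.resize(np.vstack([c['image'],d['image']])[:,:,::-1],None,fx=.7,fy=.7))
E
```

```text
475.0224932773752 [[-2.30734715e-02 -9.99338065e-01 -2.81255521e-02 -3.40594391e+01]
 [-9.83834723e-01  2.76949100e-02 -1.76924364e-01  4.99365915e+02]
 [ 1.77586186e-01  2.35886355e-02 -9.83822506e-01  1.09858138e+03]
 [ 0.00000000e+00  0.00000000e+00  0.00000000e+00  1.00000000e+00]] {'t': 0.1, 'joint_positions': array([ 71.8943612 ,  39.52822504, -11.14720258,  89.73693894,
         9.01323588,  51.70913939, -12.32433324]), 'qvel': array([ 0.03977695, -0.06444048,  0.0813616 , -0.15575152,  0.039505  ,
       -0.04387507,  0.08134986]), 'joint_torque': array([-3.50061346e-03, -5.28508902e+01, -1.27155058e+00, -1.53839314e+01,
       -5.26247942e-02,  2.03162119e-03,  2.98265775e-05]), 'position': array([ 213.99549121, -586.67129188,  257.0019469 ]), 'ee_rot': array([[ 3.42811500e-01, -9.39403990e-01, -6.46626488e-04],
       [-9.39402837e-01, -3.42812095e-01,  1.47536707e-03],
       [-1.60763710e-03,  1.01669957e-04, -9.99998703e-01]]), 'force': array([-0.18588517,  0.71830417, -0.45407919]), 'torque': array([-0.00089587, -0.04865367,  0.0121096 ]), 'finger_gap': 88.11804552177591}
```

View pics/top1.png

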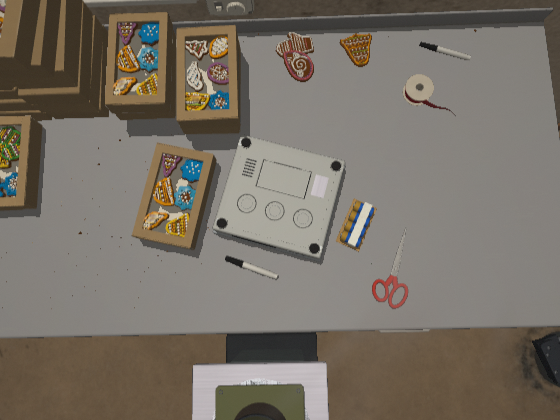

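View pics/side1.png

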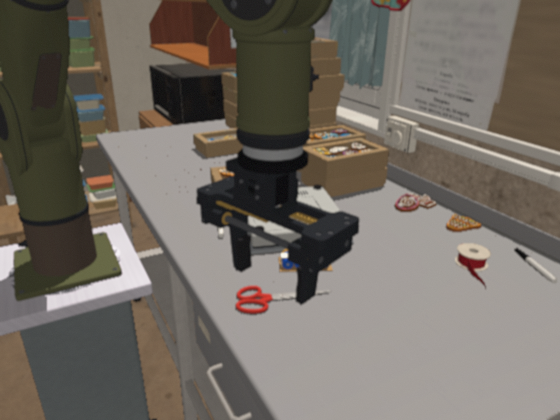

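Top view: the scale's feet are at px (246,142), (336,166), (314,248) and (222,223), and the discs at (247,203), (275,211) and (303,218). The marker is in front at (252,267), the box is left, and the pack is right at (357,224). The side view shows the gripper, open, above the scissors.

```bash
python3 - <<'E'
from h import *
from scipy.optimize import least_squares
c=pickle.load(open('pics/top1.pkl','rb'))
L=[(104,114,58),(104,-114,58),(-104,-114,58),(-104,114,58),(-42,70,49),(-42,0,49),(-42,-70,49)]
U=np.array([(246,142.5),(336,166),(314,248),(222,223),(247,203),(275,211),(303,218)])
def w(p,l):
    s,k=np.sin(p[2]),np.cos(p[2]); return np.array([p[0]+k*l[0]-s*l[1],p[1]+s*l[0]+k*l[1],l[2]])
r=least_squares(lambda p:np.ravel([proj(c,w(p,l))-u for l,u in zip(L,U)]),[550,0,-.2])
print(r.x,np.degrees(r.x[2]),r.fun.round(1))
for n,l in dict(left=(-42,70,49),mid=(-42,0,49),right=(-42,-70,49),edge=(5.5,0,50),hinge=(75,0,50)).items(): print(n,w(r.x,l).round(1))
R=monitor.read_state()['ee_rot'];print('toolx yaw',np.degrees(np.arctan2(R[1,0],R[0,0])))
for n,uv,z in [('gift',(174,195),62),('giftR',(214,158),62),('giftRf',(187,247),62),('marker',(252,267),10),('pack',(357,224),28)]: print(n,ray(c,uv,z).round())
E
```

```text
[ 5.46557826e+02 -6.01071750e+01 -2.95192316e-01] -16.913273839895375 [-0.1 -0.7  0.5 -0.7  0.5  0.2 -0.5 -0.3 -0.2  0.6 -0.2  0.1  0.   0.7]
left [526.7  19.1  49. ]
mid [506.4 -47.9  49. ]
right [ 486.  -114.9   49. ]
edge [551.8 -61.7  50. ]
hinge [618.3 -81.9  50. ]
toolx yaw -69.95171425457112
gift [550. 193.  62.]
giftR [639.  96.  62.]
giftRf [424. 160.  62.]
marker [377.  12.  10.]
pack [ 473. -246.   28.]
```

Request:
{"fn": "servo_tool", "kwargs": {
  "motion": [
    {"x": -30,"y": -36,"z": 0,"spin": 4,"gripper": 0},
    {"x": -65,"y": -77,"z": 0,"spin": 8,"gripper": 0},
    {"x": -95,"y": -113,"z": 0,"spin": 12,"gripper": 0},
    {"x": -125,"y": -149,"z": 0,"spin": 16,"gripper": 0},
    {"x": -155,"y": -185,"z": 0,"spin": 20,"gripper": 0},
    {"x": -185,"y": -220,"z": 0,"spin": 24,"gripper": 0},
    {"x": -215,"y": -256,"z": 0,"spin": 28,"gripper": 0},
    {"x": -245,"y": -292,"z": 0,"spin": 32,"gripper": 0},
    {"x": -275,"y": -328,"z": 0,"spin": 36.9,"gripper": 0},
    {"x": -300,"y": -357,"z": 0,"spin": 36.9,"gripper": 0}
  ],
  "grip_force": 10
}}

```text
t: 1.1
position: [447.9, -180.1, 257.6]
ee_rot: [[-0.29, -0.957, -0.0], [-0.957, 0.29, 0.001], [-0.001, 0.0, -1.0]]
force: [0.9, 0.3, 0.2]
finger_gap: 10.2
```

Request:
{"fn": "servo_tool", "kwargs": {
  "motion": [
    {"x": -25,"y": -6,"z": 10,"gripper": 0},
    {"x": -55,"y": -13,"z": 30,"gripper": 0},
    {"x": -73.4,"y": -17.6,"z": 60,"gripper": 0},
    {"x": -73.4,"y": -17.6,"z": 95,"gripper": 0},
    {"x": -73.4,"y": -17.6,"z": 130,"gripper": 0},
    {"x": -73.4,"y": -17.6,"z": 150,"gripper": 0},
    {"x": -73.4,"y": -17.6,"z": 157,"gripper": 0},
    {"x": -73.4,"y": -17.6,"z": 160,"gripper": 0},
    {"x": -73.4,"y": -17.6,"z": 160,"gripper": 0},
    {"x": -73.4,"y": -17.6,"z": 160,"gripper": 0}
  ]
}}

```text
invalid input
```

```bash
python3 - <<'E'
from h import *
c=snap('top','top2'); d=snap('wrist','w2'); s=monitor.read_state(); print(s['position'],s['force'],s['finger_gap'])
cv2.imwrite('pics/both2.png',np.hstack([cv2.resize(c['image'][120:300,180:380],(400,360)),cv2.resize(d['image'],(400,300))[:,:] if 0 else cv2.copyMakeBorder(cv2.resize(d['image'],(400,300)),0,60,0,0,0)])[:,:,::-1])
E
```

```text
[ 449.91744578 -176.70114683  257.45800407] [-0.26845768  0.17929653  0.3498714 ] 2.297308598740634
```

View pics/both2.png

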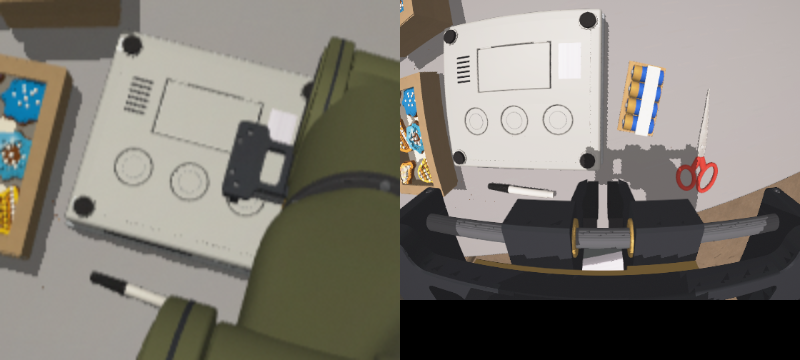

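The wrist and top views agree. The scale fills the wrist view, with its discs at (476,121), (514,120) and (558,119), and the closed fingers point at the front right. The move was refused, so I'll retry with the row fully specified.

Request:
{"fn": "servo_tool", "kwargs": {
  "motion": [
    {"x": -25,"y": -6,"z": 10,"spin": 0,"gripper": 0},
    {"x": -50,"y": -13,"z": 30,"spin": 0,"gripper": 0},
    {"x": -70,"y": -17,"z": 60,"spin": 0,"gripper": 0},
    {"x": -70,"y": -17,"z": 95,"spin": 0,"gripper": 0},
    {"x": -70,"y": -17,"z": 130,"spin": 0,"gripper": 0},
    {"x": -70,"y": -17,"z": 150,"spin": 0,"gripper": 0},
    {"x": -70,"y": -17,"z": 157,"spin": 0,"gripper": 0},
    {"x": -70,"y": -17,"z": 160,"spin": 0,"gripper": 0},
    {"x": -70,"y": -17,"z": 160,"spin": 0,"gripper": 0},
    {"x": -70,"y": -17,"z": 160,"spin": 0,"gripper": 0}
  ],
  "grip_force": 10
}}

```text
t: 2.2
position: [484.0, -121.3, 98.7]
ee_rot: [[-0.29, -0.957, 0.002], [-0.957, 0.29, -0.001], [-0.0, -0.002, -1.0]]
force: [0.0, -0.5, 0.6]
finger_gap: 0.5
```

Request:
{"fn": "servo_tool", "kwargs": {
  "motion": [
    {"x": -3,"y": 0,"z": 6,"spin": 0,"gripper": 0},
    {"x": -6.5,"y": 0,"z": 14,"spin": 0,"gripper": 0},
    {"x": -6.5,"y": 0,"z": 21,"spin": 0,"gripper": 0},
    {"x": -6.5,"y": 0,"z": 25,"spin": 0,"gripper": 0},
    {"x": -6.5,"y": 0,"z": 27,"spin": 0,"gripper": 0},
    {"x": -6.5,"y": 0,"z": 27,"spin": 0,"gripper": 0},
    {"x": -6.5,"y": 0,"z": 27,"spin": 0,"gripper": 0}
  ],
  "grip_force": 10
}}

```text
t: 2.9
position: [485.2, -114.8, 70.7]
ee_rot: [[-0.29, -0.957, -0.0], [-0.957, 0.29, -0.0], [0.0, -0.0, -1.0]]
force: [-0.1, 0.6, -0.9]
finger_gap: 0.4
```

Request:
{"fn": "servo_tool", "kwargs": {
  "motion": [
    {"x": 0,"y": 0,"z": 1,"spin": 0,"gripper": 0},
    {"x": 0,"y": 0,"z": 2,"spin": 0,"gripper": 0},
    {"x": 0,"y": 0,"z": 3,"spin": 0,"gripper": 0},
    {"x": 0,"y": 0,"z": 4,"spin": 0,"gripper": 0},
    {"x": 0,"y": 0,"z": 4.5,"spin": 0,"gripper": 0},
    {"x": 0,"y": 0,"z": 4.5,"spin": 0,"gripper": 0},
    {"x": 0,"y": 0,"z": 4.5,"spin": 0,"gripper": 0},
    {"x": 0,"y": 0,"z": 4.5,"spin": 0,"gripper": 0}
  ],
  "grip_force": 10
}}

```text
t: 3.7
position: [485.4, -114.8, 68.4]
ee_rot: [[-0.29, -0.957, 0.002], [-0.957, 0.29, -0.0], [-0.0, -0.002, -1.0]]
force: [-3.0, 0.9, 23.5]
finger_gap: 0.7
```

The right disc is rigid (23.5 N, tip stopped at 49.4 mm). Trying the middle one.

Request:
{"fn": "servo_tool", "kwargs": {
  "motion": [
    {"x": 0,"y": 0,"z": -6,"spin": 0,"gripper": 0},
    {"x": -5,"y": 0,"z": -13,"spin": 0,"gripper": 0},
    {"x": -25,"y": 0,"z": -14,"spin": 0,"gripper": 0},
    {"x": -50,"y": 0,"z": -14,"spin": 0,"gripper": 0},
    {"x": -65,"y": -0.5,"z": -14,"spin": 0,"gripper": 0},
    {"x": -70,"y": -0.5,"z": -13,"spin": 0,"gripper": 0},
    {"x": -70,"y": -0.5,"z": -10,"spin": 0,"gripper": 0},
    {"x": -70,"y": -0.5,"z": -7,"spin": 0,"gripper": 0},
    {"x": -70,"y": -0.5,"z": -5,"spin": 0,"gripper": 0},
    {"x": -70,"y": -0.5,"z": -4,"spin": 0,"gripper": 0}
  ],
  "grip_force": 10
}}

```text
t: 4.7
position: [505.6, -48.9, 69.9]
ee_rot: [[-0.291, -0.957, -0.001], [-0.957, 0.291, -0.001], [0.001, 0.001, -1.0]]
force: [1.0, 0.5, -0.6]
finger_gap: 0.2
```

Request:
{"fn": "servo_tool", "kwargs": {
  "motion": [
    {"x": 0,"y": 0,"z": 1,"spin": 0,"gripper": 0},
    {"x": 0,"y": 0,"z": 2,"spin": 0,"gripper": 0},
    {"x": 0,"y": 0,"z": 3,"spin": 0,"gripper": 0},
    {"x": 0,"y": 0,"z": 4,"spin": 0,"gripper": 0},
    {"x": 0,"y": 0,"z": 4,"spin": 0,"gripper": 0},
    {"x": 0,"y": 0,"z": 4,"spin": 0,"gripper": 0},
    {"x": 0,"y": 0,"z": 4,"spin": 0,"gripper": 0}
  ],
  "grip_force": 10
}}

```text
t: 5.4
position: [505.9, -48.3, 68.4]
ee_rot: [[-0.291, -0.957, 0.001], [-0.957, 0.291, -0.0], [-0.0, -0.001, -1.0]]
force: [-4.3, 0.3, 23.4]
finger_gap: 0.2
```

The middle disc is rigid too, so on to the left one.

Request:
{"fn": "servo_tool", "kwargs": {
  "motion": [
    {"x": 0,"y": 0,"z": -6,"spin": 0,"gripper": 0},
    {"x": -5,"y": 0,"z": -13,"spin": 0,"gripper": 0},
    {"x": -25,"y": 0,"z": -14,"spin": 0,"gripper": 0},
    {"x": -50,"y": 0,"z": -14,"spin": 0,"gripper": 0},
    {"x": -65,"y": -0.5,"z": -14,"spin": 0,"gripper": 0},
    {"x": -70,"y": -0.5,"z": -13,"spin": 0,"gripper": 0},
    {"x": -70,"y": -0.5,"z": -10,"spin": 0,"gripper": 0},
    {"x": -70,"y": -0.5,"z": -7,"spin": 0,"gripper": 0},
    {"x": -70,"y": -0.5,"z": -5,"spin": 0,"gripper": 0},
    {"x": -70,"y": -0.5,"z": -4,"spin": 0,"gripper": 0}
  ],
  "grip_force": 10
}}

```text
t: 6.4
position: [526.3, 17.9, 69.8]
ee_rot: [[-0.292, -0.957, -0.001], [-0.957, 0.292, -0.001], [0.001, 0.001, -1.0]]
force: [0.2, -0.8, 0.1]
finger_gap: 0.3
```

Request:
{"fn": "servo_tool", "kwargs": {
  "motion": [
    {"x": 0,"y": 0,"z": 1,"spin": 0,"gripper": 0},
    {"x": 0,"y": 0,"z": 2,"spin": 0,"gripper": 0},
    {"x": 0,"y": 0,"z": 3,"spin": 0,"gripper": 0},
    {"x": 0,"y": 0,"z": 4,"spin": 0,"gripper": 0},
    {"x": 0,"y": 0,"z": 4,"spin": 0,"gripper": 0},
    {"x": 0,"y": 0,"z": 4,"spin": 0,"gripper": 0},
    {"x": 0,"y": 0,"z": 4,"spin": 0,"gripper": 0}
  ],
  "grip_force": 10
}}

```text
t: 7.1
position: [526.7, 18.5, 66.3]
ee_rot: [[-0.29, -0.957, -0.0], [-0.957, 0.29, -0.001], [0.001, -0.0, -1.0]]
force: [-1.5, -3.0, 2.2]
finger_gap: 0.3
```

The left disc gives (2 N, 3 mm lower than the others), so it's the release. Pressing it in.

Request:
{"fn": "servo_tool", "kwargs": {
  "motion": [
    {"x": 0,"y": 0,"z": 1,"spin": 0,"gripper": 0},
    {"x": 0,"y": 0,"z": 2,"spin": 0,"gripper": 0},
    {"x": 0,"y": 0,"z": 3,"spin": 0,"gripper": 0},
    {"x": 0,"y": 0,"z": 3,"spin": 0,"gripper": 0},
    {"x": 0,"y": 0,"z": 3,"spin": 0,"gripper": 0},
    {"x": 0,"y": 0,"z": 3,"spin": 0,"gripper": 0},
    {"x": 0,"y": 0,"z": 3,"spin": 0,"gripper": 0},
    {"x": 0,"y": 0,"z": 3,"spin": 0,"gripper": 0},
    {"x": 0,"y": 0,"z": 3,"spin": 0,"gripper": 0},
    {"x": 0,"y": 0,"z": 3,"spin": 0,"gripper": 0}
  ],
  "grip_force": 10
}}

```text
t: 8.1
position: [526.8, 19.0, 63.2]
ee_rot: [[-0.29, -0.957, 0.0], [-0.957, 0.29, -0.0], [-0.0, -0.0, -1.0]]
force: [-1.0, -2.4, 4.6]
finger_gap: 0.8
```

```bash
python3 - <<'E'
from h import *
c=snap('top','top3'); d=snap('wrist','w3'); s=monitor.read_state(); print(s['position'],s['force'])
cv2.imwrite('pics/both3.png',np.hstack([cv2.resize(c['image'][100:310,160:440],(400,300)),cv2.resize(d['image'],(400,300))])[:,:,::-1])
E
```

```text
[526.85935517  18.99757629  63.24269902] [-1.01680567 -3.568296    4.49111464]
```

View pics/both3.png

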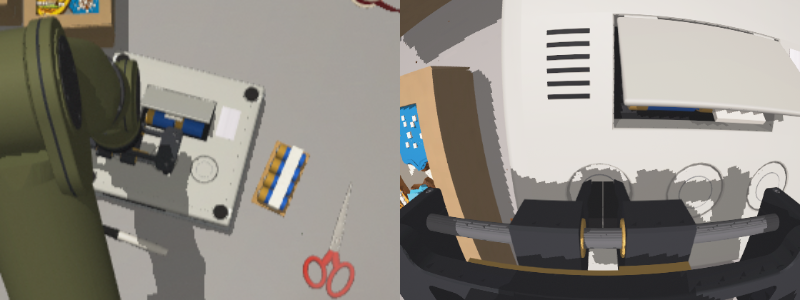

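The door has sprung up; both views show the blue battery compartment open under the raised flap. Letting the disc go, then moving to the door's centreline.

Request:
{"fn": "servo_tool", "kwargs": {
  "motion": [
    {"x": 0,"y": 0,"z": -5,"spin": 0,"gripper": 0},
    {"x": 0,"y": 0,"z": -15,"spin": 0,"gripper": 0},
    {"x": 0,"y": 0,"z": -28,"spin": 0,"gripper": 0},
    {"x": 10,"y": 0,"z": -37,"spin": 0,"gripper": 0},
    {"x": 30,"y": 0,"z": -38,"spin": 0,"gripper": 0},
    {"x": 50,"y": 0,"z": -38,"spin": 0,"gripper": 0},
    {"x": 65,"y": 0,"z": -38,"spin": 0,"gripper": 0},
    {"x": 70,"y": 0,"z": -38,"spin": 0,"gripper": 0},
    {"x": 70,"y": 0,"z": -38,"spin": 0,"gripper": 0},
    {"x": 70,"y": 0,"z": -38,"spin": 0,"gripper": 0}
  ],
  "grip_force": 10
}}

```text
t: 9.2
position: [506.9, -47.2, 101.5]
ee_rot: [[-0.289, -0.957, 0.001], [-0.957, 0.289, 0.001], [-0.001, -0.001, -1.0]]
force: [-0.0, 0.0, -0.2]
finger_gap: 0.3
```

Request:
{"fn": "servo_tool", "kwargs": {
  "motion": [
    {"x": 0,"y": -6,"z": 0,"spin": 0,"gripper": 0},
    {"x": 0,"y": -14,"z": 0,"spin": 0,"gripper": 0},
    {"x": 0,"y": -22,"z": 0,"spin": 0,"gripper": 0},
    {"x": 0,"y": -30,"z": 0,"spin": 0,"gripper": 0},
    {"x": 0,"y": -38,"z": 0,"spin": 0,"gripper": 0},
    {"x": 0,"y": -46,"z": 0,"spin": 0,"gripper": 0},
    {"x": 0,"y": -53,"z": 0,"spin": 0,"gripper": 0},
    {"x": 0,"y": -60,"z": 0,"spin": 0,"gripper": 0},
    {"x": 0,"y": -67,"z": 0,"spin": 0,"gripper": 0},
    {"x": 0,"y": -74,"z": 0,"spin": 0,"gripper": 0}
  ],
  "grip_force": 10
}}

```text
t: 10.2
position: [576.9, -69.4, 101.1]
ee_rot: [[-0.29, -0.957, -0.002], [-0.957, 0.29, 0.0], [0.0, 0.002, -1.0]]
force: [-2.0, 0.2, 1.5]
finger_gap: 0.5
```

```bash
python3 - <<'E'
from h import *
c=snap('side','side4'); d=snap('wrist','w4'); s=monitor.read_state(); print(s['position'],s['force'])
cv2.imwrite('pics/both4.png',np.hstack([cv2.resize(c['image'][100:310,160:440],(400,300)),cv2.resize(d['image'],(400,300))])[:,:,::-1])
E
```

```text
[578.9037768  -69.97732354 101.33953628] [ 0.0997723   0.20403543 -0.09732521]
```

View pics/both4.png

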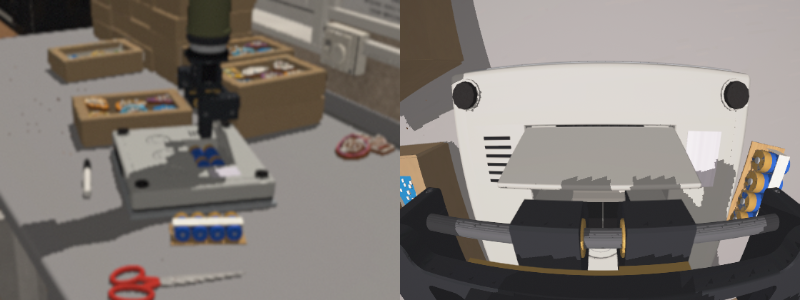

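Door centred ahead of the fingers (wrist view: free edge along y≈187, x 500–700), in contact now. Continue the push.

Request:
{"fn": "servo_tool", "kwargs": {
  "motion": [
    {"x": 0,"y": -5,"z": -1,"spin": 0,"gripper": 0},
    {"x": 0,"y": -10,"z": -2,"spin": 0,"gripper": 0},
    {"x": 0,"y": -15,"z": -3,"spin": 0,"gripper": 0},
    {"x": 0,"y": -20,"z": -4,"spin": 0,"gripper": 0},
    {"x": 0,"y": -24,"z": -5,"spin": 0,"gripper": 0},
    {"x": 0,"y": -28,"z": -6,"spin": 0,"gripper": 0},
    {"x": 0,"y": -32,"z": -6,"spin": 0,"gripper": 0},
    {"x": 0,"y": -36,"z": -6,"spin": 0,"gripper": 0},
    {"x": 0,"y": -38,"z": -6,"spin": 0,"gripper": 0},
    {"x": 0,"y": -38,"z": -6,"spin": 0,"gripper": 0}
  ],
  "grip_force": 10
}}

```text
t: 11.3
position: [614.1, -80.6, 107.2]
ee_rot: [[-0.29, -0.957, 0.001], [-0.957, 0.29, -0.0], [0.0, -0.001, -1.0]]
force: [-0.1, -0.1, -0.7]
finger_gap: 0.4
```

Request:
{"fn": "servo_tool", "kwargs": {
  "motion": [
    {"x": 0,"y": -1,"z": 0,"spin": 0,"gripper": 0},
    {"x": 0,"y": -2,"z": 0,"spin": 0,"gripper": 0},
    {"x": 0,"y": -2.5,"z": 0,"spin": 0,"gripper": 0},
    {"x": 0,"y": -2.5,"z": 0,"spin": 0,"gripper": 0}
  ],
  "grip_force": 10
}}

```text
t: 11.7
position: [615.9, -81.1, 107.1]
ee_rot: [[-0.29, -0.957, -0.0], [-0.957, 0.29, -0.0], [0.0, 0.0, -1.0]]
force: [-0.7, 0.6, -1.4]
finger_gap: 0.8
```

```bash
python3 - <<'E'
from h import *
c=snap('side','side5'); d=snap('wrist','w5'); s=monitor.read_state(); print(s['position'],s['force'])
cv2.imwrite('pics/both5.png',np.hstack([cv2.resize(c['image'][140:260,200:360],(400,300),interpolation=2),cv2.resize(d['image'],(400,300))])[:,:,::-1])
E
```

```text
[615.91203082 -81.1706705  107.13236546] [-1.98180244  0.19714206 -0.52810189]
```

View pics/both5.png

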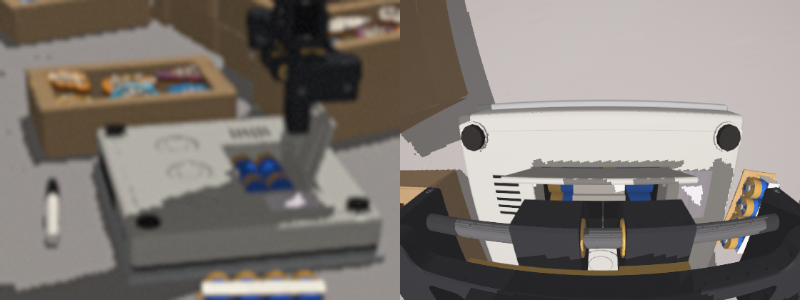

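Request:
{"fn": "servo_tool", "kwargs": {
  "motion": [
    {"x": 0,"y": -1,"z": 0,"spin": 0,"gripper": 0},
    {"x": 0,"y": -2,"z": 0,"spin": 0,"gripper": 0},
    {"x": 0,"y": -3,"z": 0,"spin": 0,"gripper": 0},
    {"x": 0,"y": -3,"z": 0,"spin": 0,"gripper": 0},
    {"x": 0,"y": -3,"z": 0,"spin": 0,"gripper": 0}
  ],
  "grip_force": 10
}}

```text
t: 12.3
position: [619.0, -82.1, 107.2]
ee_rot: [[-0.29, -0.957, 0.0], [-0.957, 0.29, -0.0], [0.0, -0.0, -1.0]]
force: [-0.3, 1.5, -1.2]
finger_gap: 0.5
```

Request:
{"fn": "servo_tool", "kwargs": {
  "motion": [
    {"x": 0,"y": -0.5,"z": 0,"spin": 0,"gripper": 0},
    {"x": 0,"y": -1,"z": 0,"spin": 0,"gripper": 0},
    {"x": 0,"y": -1.5,"z": 0,"spin": 0,"gripper": 0},
    {"x": 0,"y": -1.5,"z": 0,"spin": 0,"gripper": 0}
  ],
  "grip_force": 10
}}

```text
t: 12.7
position: [620.1, -82.4, 107.1]
ee_rot: [[-0.29, -0.957, -0.001], [-0.957, 0.29, 0.0], [0.0, 0.001, -1.0]]
force: [-2.9, 0.9, -1.0]
finger_gap: 0.6
```

Geometry says about 1.9 rad. Backing off and looking.

Request:
{"fn": "servo_tool", "kwargs": {
  "motion": [
    {"x": 0,"y": 6,"z": 0,"spin": 0,"gripper": 0},
    {"x": 0,"y": 20,"z": 0,"spin": 0,"gripper": 0},
    {"x": 0,"y": 45,"z": -5,"spin": 0,"gripper": 0},
    {"x": 0,"y": 75,"z": -25,"spin": 0,"gripper": 0},
    {"x": 0,"y": 105,"z": -55,"spin": 0,"gripper": 0},
    {"x": 25,"y": 110,"z": -90,"spin": 0,"gripper": 0},
    {"x": 65,"y": 110,"z": -115,"spin": 0,"gripper": 0},
    {"x": 105,"y": 110,"z": -125,"spin": 0,"gripper": 0},
    {"x": 145,"y": 110,"z": -125,"spin": 0,"gripper": 0},
    {"x": 185,"y": 110,"z": -125,"spin": 0,"gripper": 0}
  ],
  "grip_force": 10
}}

```text
t: 13.7
position: [462.0, -229.7, 233.6]
ee_rot: [[-0.29, -0.957, 0.004], [-0.957, 0.29, -0.002], [0.001, -0.005, -1.0]]
force: [0.7, -0.0, 0.6]
finger_gap: 0.5
```

Request:
{"fn": "servo_tool", "kwargs": {
  "motion": [
    {"x": 40,"y": 0,"z": 0,"spin": 0,"gripper": 0},
    {"x": 80,"y": 0,"z": 0,"spin": 0,"gripper": 0},
    {"x": 120,"y": 0,"z": 0,"spin": 0,"gripper": 0},
    {"x": 160,"y": 0,"z": 0,"spin": 0,"gripper": 0},
    {"x": 200,"y": 0,"z": 0,"spin": 0,"gripper": 0},
    {"x": 200,"y": 0,"z": 0,"spin": 0,"gripper": 0},
    {"x": 200,"y": 0,"z": 0,"spin": 0,"gripper": 0}
  ],
  "grip_force": 10
}}

```text
t: 14.4
position: [403.2, -420.3, 232.6]
ee_rot: [[-0.292, -0.956, 0.002], [-0.956, 0.292, -0.002], [0.001, -0.002, -1.0]]
force: [0.7, 1.3, -1.1]
finger_gap: 0.1
```

```bash
python3 - <<'E'
from h import *
c=snap('side','side6'); d=snap('top','top6'); s=monitor.read_state(); print(s['position'],s['force'],abs(s['qvel']).max())
a=d['image'][120:300,120:400].copy(); a=cv2.resize(a,None,fx=1.6,fy=1.6,interpolation=2)
b=cv2.resize(c['image'][150:270,180:340],(384,288),interpolation=2)
# predicted free-edge centre/ends in top image for several angles (outer face)
S,K=np.sin(-.2952),np.cos(.2952)
for th in (1.57,1.65,1.8,1.95):
    l=75-69.5*np.cos(th);z=50+69.5*np.sin(th)
    o=[]
    for y in (-59.5,59.5):
        P=[546.6+K*l-S*y,-60.1+S*l+K*y,z]; o+=[proj(d,P).round(1),proj(c,P).round(1)]
    print(th,o, ((o[0]-[120,120])*1.6).round(), ((o[1]-[180,150])*2.4+[448,0]).round())
cv2.imwrite('pics/both6.png',np.hstack([a,b])[:,:,::-1])
E
```

```text
[ 404.46122293 -417.86929924  232.45566787] [0.548398   0.21780213 0.60868142] 0.76475738323788
1.57 [array([312.8, 163.6]), array([325.6, 189.4]), array([262.7, 150.6]), array([312.8, 172.7])] [308.  70.] [797.  95.]
1.65 [array([313.4, 161.4]), array([327.7, 189.4]), array([263.4, 148.4]), array([314.8, 172.7])] [309.  66.] [802.  95.]
1.8 [array([314.5, 157.4]), array([331.7, 189.7]), array([264.6, 144.5]), array([318.4, 173. ])] [311.  60.] [812.  95.]
1.95 [array([315.6, 153.8]), array([335.4, 190.6]), array([265.9, 140.9]), array([321.9, 173.9])] [313.  54.] [821.  97.]
```

View pics/both6.png

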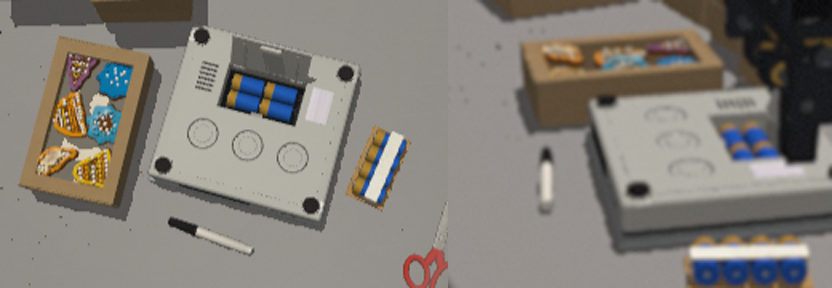

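Top view: the flap leans back, with its free edge running from (232,36) to (313,55). Predicted ends for 1.95 rad are (233,33) and (313,54), so it's at about 1.9. The discs are flush and the bystanders look undisturbed.

```bash
python3 - <<'E'
from h import *
a=pickle.load(open('pics/top1.pkl','rb'))['image'];b=pickle.load(open('pics/top6.pkl','rb'))['image']
for n,(r0,r1,c0,c1) in dict(gift=(140,252,130,212),marker=(252,285,220,285),pack=(196,250,338,378),sciss=(225,310,368,412)).items():
    print(n,cv2.phaseCorrelate(*[cv2.cvtColor(i[r0:r1,c0:c1],cv2.COLOR_RGB2GRAY).astype(np.float32) for i in (a,b)]))
print(workorder.close_job())
E
```

```text
gift ((6.879017561800538e-06, 0.025016542289236554), 0.9972014245942787)
marker ((-0.011427608918808119, 0.019212072091512766), 0.9984279445108072)
pack ((0.00904486760465062, 0.02019982876943871), 1.0120071545795157)
sciss ((0.49198287363361715, -0.019373632749513092), 1.0004012882562332)
the job is handed in; nothing more can be done
None
```

The battery door is open past upright at about 1.9 rad, and the job is handed in at about 14.5 s of the 58 s allowed. No verdict was reported.

- **Finding the release:** I felt the discs with the closed fingertip. The right and middle discs were rigid at about 23 N. The left one gave at about 2 N, so I pressed it roughly 5.5 mm at about 4.6 N and the door sprang up.
- **Opening the door:** I pushed the free edge over with about 3 N at most in the readings, then backed the arm well clear.
- **Door angle:** In the last top view the free edge is within a few pixels of where 1.95 rad would put it. The fingertip position at the end of the push agrees, at about 1.94 rad.
- **Release disc and contact:** The discs look flush, and the wrist force was near zero with the arm clear.
- **Bystanders:** Compared with the first picture, the gift box, marker and battery pack shifted less than 0.03 px. The scissors read 0.5 px (about 1 mm). That may be shadow or the arm near the crop, since I never went near them at bench height.
- **Refused move:** One move call came back as "invalid input". It worked once I gave every field.

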